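# Lock the strip-cutting jig with its pin, finding the hidden hole by feel

## Robot

A 6-joint arm with a two-finger parallel gripper is mounted at the origin on the work surface. World frame = base frame: x ahead of the robot, y to its left, z up, the work surface at z = 0. Lengths are in m, angles in rad, forces in N, time in s.
With the tool pointing down it reaches from about 0.225 to 0.725 m from the base axis. Payload 3.1 kg.
Tool frame: the origin (TCP) lies between the finger pads; the fingertips stand 11 mm ahead of it and the grasp point (between the pads) lies 8 mm behind it (manip.tip_extent is the distance from the TCP to the fingertips, in m); z points along the fingers, x is the direction in which the jaws open and shut, and the axes are right-handed (so a half turn about z gives the same grasp; the last joint's range is limited). The gripper opens to 85 mm and grips with 20 to 120 N. Pads are 22 mm wide; open, the fingers measure 114 mm over their backs; the gripper's body (76 mm by 85 mm) begins 54 mm behind the grasp point. The pads swing forward as they close: fully open they stand 13 mm farther back than shut.
Start: joints at [-1.294, 0.048, 0.099, 1.622, 0, 1.443], TCP at [0.207, -0.483, 0.242] pointing down, gripper open.
Joint ranges: [-2.91, 2.91], [-0.99, 1.94], [-1.21, 1.42], [-2.12, 2.29], [-1.49, 1.47], [-3.14, 3.14]. Speed limits (rad/s): [2.79, 2.79, 3.14, 3.14, 3.14, 3.14].

## Interface

Orientations are given as a 3x3 rotation matrix whose columns are the frame's x, y, z axes.
In Python, from rig import manip gives the robot as it stands.
- The arm moves only by the tool arm_command, never from a script. Its argument "moves" is a list of rows, each a list of 4 numbers: the shift along the world's x, y, z in units of 40 cm (1.0 is 40 cm), then the turn about the world's z in units of 360 degrees (1.0 is 360 degrees). In form: [[dx, dy, dz, roll], ...]. A call has 1 to 5 rows; each row is the pose to reach, as a shift and turn from the pose measured when the call began, turning the shorter way round; what a row does not reach only later rows make up. A row lasts 1/10 s, in which the tool goes at most 50 mm and 8.59 degrees, less where a joint would pass 70% of its speed; a pose out of reach is approached as far as the arm can. A call with a number of a shift or a turn outside -1 to 1 is refused whole. A call with a gripper value outside its range is refused whole. "hand" is the finger opening in mm, from 0 to 85.4, set as the call begins (left out, the last holds). The fingers move at their own pace and stop on an object; the grip force is fixed at half the most. Time passes only in rows, so rows that repeat a pose let the fingers close. It gives the time, the measured TCP pose, the force and the opening at its end, in the units of the state.
- manip.get_state(): the state, without advancing time (a new reading comes with each control period).
- manip.grab_frame(name): name is "side" or "top"; returns a dict with "img" (384x512x3 uint8, red, green, blue), "fx", "fy", "cx", "cy" (pixels), "k1" (the pictures are not rectified: a ray, as slopes to the right and down, at radius r is drawn at 1 + k1 r^2 times it, then the intrinsics apply), "R" (3x3) and "t" (3): a world point X has camera coordinates R X + t. Camera axes: x right, y down, z forward; pixel columns grow to the right and rows downward; lengths in m; the calibration is good to about 2 mm. A picture is of the moment at which its call begins. There is no depth.
- manip.finish_job(): hands the job in, once; it reports no verdict.
The state is a dict: "clock": time; "joint_positions": joint angles; "joint_velocities": joint speeds; "joint_efforts": joint torques, N m; "position": TCP position; "ee_rot": TCP orientation; "wrist_force": force on the tool from outside, world axes, zero at the start; "wrist_torque": the same for the moment, N m; "grip_width": opening from 0.0 (shut) to 1.0 (fully open).
Only numpy, scipy, OpenCV 4.12 (cv2) and the standard library are available. Lean on these libraries where they do the work, as an engineer would, in place of code of your own. Each camera call takes 0.05 s, during which the arm holds its last target.

## Task

Lift away the glass jar that stands in front of the cutting jig's slot and stand it upright in the empty compartment of the wooden jar tray. Then take the metal lock pin and, since the lock hole is out of sight at the back of the slot under the jig's hood, run the pin's tip along that hidden face until it finds the hole, push the pin fully home and let go. Leave everything else on the bench as it is.

Things in the scene. Friction and masses are not known exactly. Their poses are not given: they have to be found in the camera images.
- jig: Fixed strip-cutting jig, 250 mm deep (x) by 270 mm wide (y): grey head under an aluminium hood nearest the robot, plywood board behind. Origin: on the table, in the plane of the hidden face, at mid-slot; x points into the jig (away from the robot at yaw 0), y along the slot, z up. A slot 100 mm wide and 50 mm deep opens towards -x under the hood; the hood's top is 65 mm up.
- slot_mouth (a point): Middle of the slot's mouth, at the hood's front edge, 50 mm before the hidden face (jig x = -50 mm) and 45 mm above the table. The slot's floor is 35 mm and the hood's underside 57 mm above the table; side walls at jig y = -50 and +50 mm.
- slot_face (a point): Middle of the hidden upright face (jig x = 0), 45 mm above the table. Not the hole: somewhere along this face, at a jig y that differs each time between -40 and +40 mm and cannot be seen, is one upright slot-shaped hole 12.5 mm wide and 18 mm tall, its centre 45 mm above the table, 29 mm deep, closed behind. Elsewhere the face is flat and rigid.
- pin: Metal lock pin of 110 g or so, lying on the bench: a flat-sided grip block 55 (x) by 24 (y) by 28 mm (z) with a round shank of 10 mm diameter standing 90 mm out of its +x end, the last 6 mm tapering to a 5 mm flat nose. Origin: centre of the block's underside; x points along the shank to the tip; the shank's axis is 14 mm above the underside.
- pin_tip (a point): The centre of the pin's nose, 117.5 mm from the pin's origin along its x and 14 mm up.
- jar: Lidded glass jar standing in front of the jig's slot, 56 mm diameter (59 mm at the lid), 94 mm tall, the lid being the top 16 mm, about 220 g. Origin: centre of its underside, z up.
- tray: Fixed wooden jar tray, 260 mm (x) by 94 mm (y): floor 6 mm thick, rim and dividers 18 mm above the table. Origin: centre of its underside. Three compartments about 82 by 86 mm, centred at x = -84, 0 and +84 mm (the tray's frame), y = 0; two hold other jars, one is empty.
- jar_a: One of the two jars already in the tray, the same size as the other jar; origin at the centre of its underside. Leave it.
- jar_b: The other jar already in the tray; same size and origin. Leave it.
- spool: Bystander: grey spool, 52 mm diameter, 40 mm tall, beside the pin; origin at the centre of its underside.
- pliers: Bystander: pliers lying flat, 140 by 45 mm, 10 mm thick, on the other side of the pin; origin on the table between the handles.
- flux: Bystander: white flux bottle, 36 mm diameter, 100 mm tall, near the +y end of the jig's mouth; origin at the centre of its underside.
- driver: Bystander: screwdriver lying on the jig's board; 150 mm long.
- cup: Bystander: white cup, 72 mm diameter, 85 mm tall; origin at the centre of its underside.
- block: Bystander: wooden block 90 by 45 by 30 mm; origin at the centre of its underside.
Mind the look-alikes: they are no part of the job. Several things have the shape of the pin; the one meant has the colours described above. What is shaped like the jar but blue is not meant.

How it is judged:
On the way, in this order (a step that is already met when the one before it is completed fails the run):
1. the jar stands upright, let go, in the tray's empty compartment (x of jar in the frame of tray between -0.105 and 0.105 m and y of jar in the frame of tray between -0.025 and 0.025 m and z of jar in the frame of tray below 0.009 m and angle between jar's own z axis and vertical below 0.08 rad and contact force between jar and the fingers below 0.3 N), for 0.2 s.
2. the pin's tip is in the slot, under the hood, against or close to the hidden face (x of pin_tip in the frame of jig between -0.01 and 0.01 m and y of pin_tip in the frame of jig between -0.05 and 0.05 m and z of pin_tip in the frame of jig between 0.035 and 0.057 m).
At the end, for the whole second after the job is handed in: The pin's tip is at least 22 mm beyond the hidden face, in the hole (29 mm deep), the pin lined up with the jig within 0.25 rad, released and at rest; the jar stands upright (within 0.08 rad) on the floor of the tray's empty compartment, released and at rest (x of pin_tip in the frame of jig between 0.022 and 0.032 m and y of pin_tip in the frame of jig between -0.05 and 0.05 m and z of pin_tip in the frame of jig between 0.036 and 0.056 m and angle between the x axis of pin and the x axis of jig, either way round below 0.25 rad and linear speed of each of pin, jar below 0.02 m/s and contact force between pin and the fingers below 0.3 N and x of jar in the frame of tray between -0.105 and 0.105 m and y of jar in the frame of tray between -0.025 and 0.025 m and z of jar in the frame of tray below 0.009 m and angle between jar's own z axis and vertical below 0.08 rad); the robot touches nothing.
It fails at once if a jar is tipped over (angle between jar's own z axis and vertical above 0.6 rad or angle between any of jar_a, jar_b's own z axis and vertical above 0.4 rad).
It fails at once if a bystander is moved by more than 30 mm (distance of any of jar_a, jar_b, spool, pliers, flux, driver, cup, block from where it was at the start of the episode above 0.03 m).
It also fails if it takes over 72 s, if anything falls off the work surface, if the arm or the gripper's body presses on something with over 40 N, if the wrist force passes 120 N, or if a joint passes its speed limit or range.

## Working session

There is one attempt and no reset: what is moved stays moved. The work goes in short steps, Python scripts to look and compute and a tool call to move; the robot and the scene stay as the last step left them, time stands still between calls to the robot, and variables do not carry over. Pictures are saved under pics/ and viewed, and the job is handed in when it is done.

Besides the shell and the picture viewer there is one more tool, called by a JSON object that holds its "name" and its "arguments". arm_command: Moves the arm, as the interface text tells. Its arguments: {"type":"object","properties":{"moves":{"type":"array"},"hand":{"type":"number"}},"required":["moves"]}

```bash
ls; mkdir -p pics; python3 - <<'E'
from rig import manip
import cv2,pickle
s=manip.get_state();print({k:s[k] for k in('clock','position','ee_rot','grip_width','wrist_force')})
d={}
for n in('side','top'):
    f=manip.grab_frame(n);d[n]=f;cv2.imwrite(f'pics/{n}0.png',f['img'][:,:,::-1])
    print(n,f['fx'],f['fy'],f['cx'],f['cy'],f['k1'],f['R'],f['t'])
pickle.dump(d,open('f0.pkl','wb'))
E
```

```text
pics
{'clock': 0.0, 'position': array([ 0.20657152, -0.48200557,  0.24109772]), 'ee_rot': array([[ 3.93807755e-01, -9.19192573e-01, -6.82365039e-04],
       [-9.19189772e-01, -3.93808252e-01,  2.28565302e-03],
       [-2.36967626e-03, -2.72884918e-04, -9.99997155e-01]]), 'grip_width': 0.9985381853101959, 'wrist_force': array([-0.14013406,  0.01880129,  0.93176824])}
side 471.316400157692 471.316400157692 253.60955024642325 184.86887652643637 -0.00936049959693214 [[-0.73218943 -0.68095877  0.01392119]
 [-0.44252074  0.4600767  -0.76974335]
 [ 0.51775867 -0.56975836 -0.63820167]] [0.32930438 0.28300371 1.01577197]
top 365.30898463077824 365.30898463077824 260.2289600077938 195.00245088094042 -0.08440937726849633 [[-1.38062004e-02 -9.99904540e-01 -5.47960421e-04]
 [-9.81819813e-01  1.36602466e-02 -1.89323145e-01]
 [ 1.89312557e-01 -2.07583487e-03 -9.81914684e-01]] [-0.04184697  0.50539453  0.88844202]
```

View pics/top0.png

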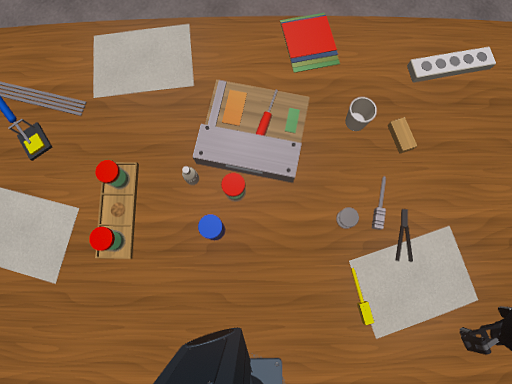

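View pics/side0.png

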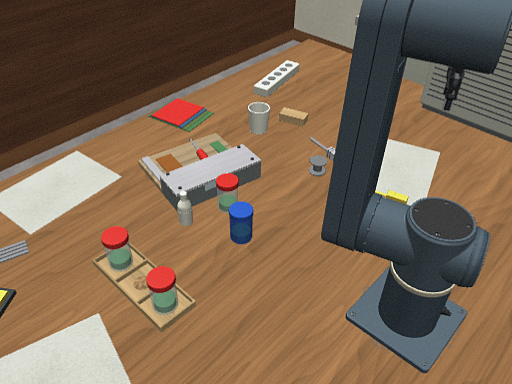

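The top view shows the red-lidded jar at (233,185), with a blue look-alike at (210,227). The tray is at about (117,210) with its middle compartment empty. Pin-shaped things are the grey metal one at (380,205), between the spool (347,217) and the pliers (404,235), and a yellow one at (362,297). The grey metal pin fits the description. I'll check it in enlarged crops.

```bash
cat > h.py <<'E'
import numpy as np,cv2,pickle
def K(f): return np.array([[f['fx'],0,f['cx']],[0,f['fy'],f['cy']],[0,0,1.]])
def D(f): return np.array([f['k1'],0,0,0,0.])
def proj(f,P):
    return cv2.projectPoints(np.atleast_2d(np.asarray(P,float)),cv2.Rodrigues(f['R'])[0],np.asarray(f['t'],float),K(f),D(f))[0].reshape(-1,2)
def back(f,px,z):
    px=np.asarray(px,float).reshape(-1,1,2)
    n=cv2.undistortPoints(px,K(f),D(f),criteria=(3,50,1e-10)) if 0 else cv2.undistortPoints(px,K(f),D(f))
    n=n.reshape(-1,2); d=np.c_[n,np.ones(len(n))]@f['R']; c=-f['R'].T@f['t']
    return c+d*((z-c[2])/d[:,2])[:,None]
def crop(f,u0,v0,u1,v1,s,name):
    im=cv2.resize(f['img'][v0:v1,u0:u1],None,fx=s,fy=s,interpolation=cv2.INTER_CUBIC)[:,:,::-1].copy()
    cv2.imwrite(name,im)
E
python3 - <<'E'
from h import *
d=pickle.load(open('f0.pkl','rb'))
crop(d['top'],330,165,425,270,5.5,'pics/pin.png')
crop(d['top'],170,70,320,205,4.4,'pics/jig.png')
crop(d['top'],85,150,255,265,4.4,'pics/tray.png')
crop(d['side'],80,120,340,330,3,'pics/s1.png')
E
```

```text
(no output)
```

View pics/pin.png

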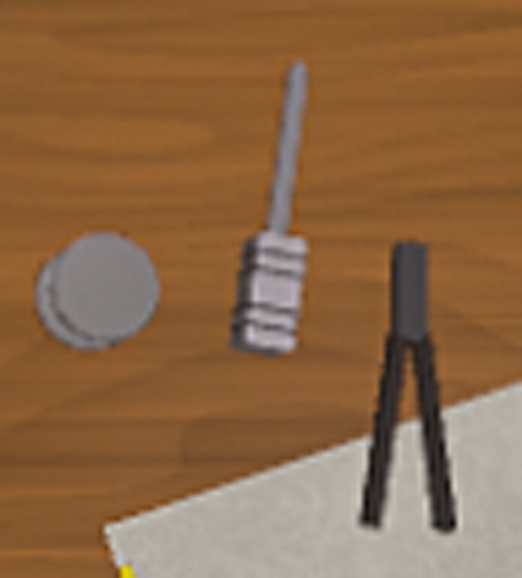

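View pics/jig.png

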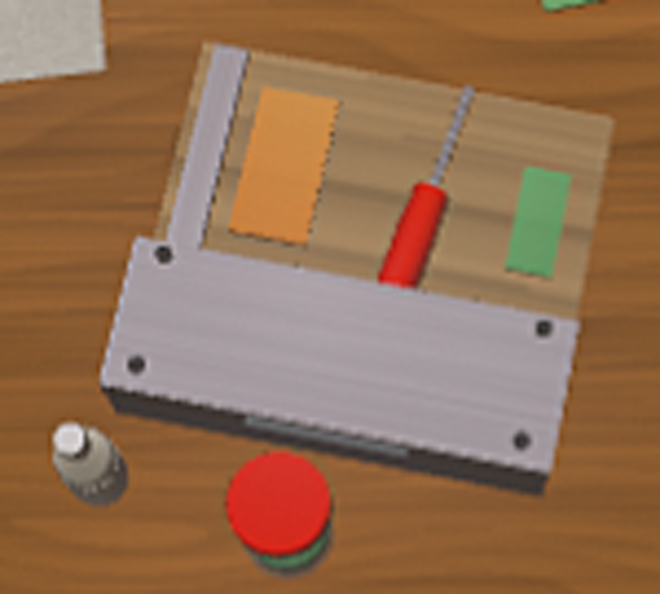

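View pics/tray.png

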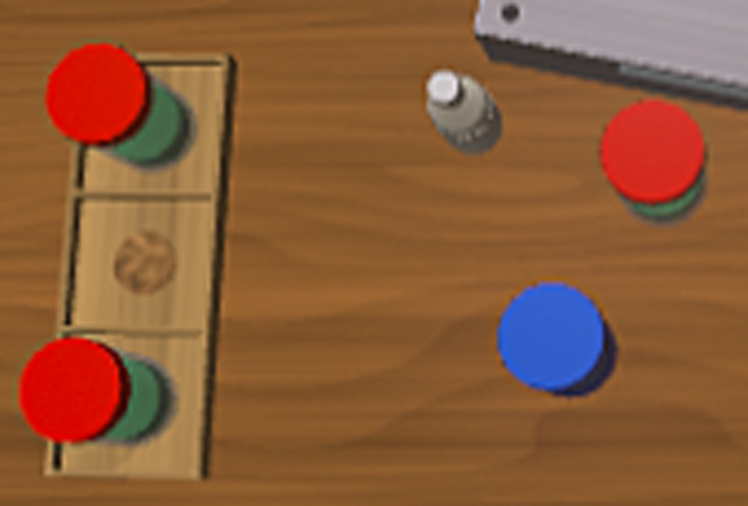

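View pics/s1.png

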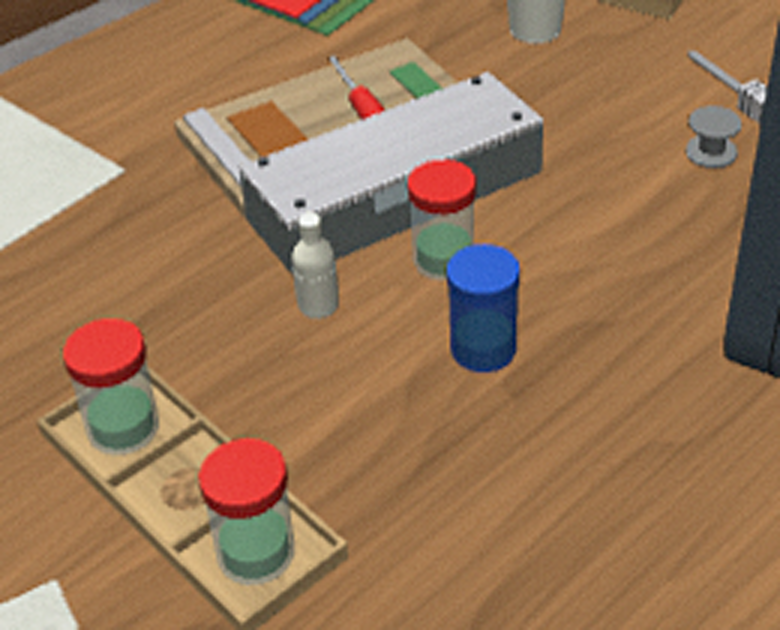

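```bash
cat > m0.py <<'E'
from h import *
d=pickle.load(open('f0.pkl','rb'));T,S=d['top'],d['side']
def c(pts,u0,v0,s): return (np.array(pts,float)+.5)/s-.5+[u0,v0]
np.set_printoptions(precision=4,suppress=True)
print('jar T',back(T,c([[654,152]],85,150,4.4),.094),'S',back(S,c([[441,184]],80,120,3),.094))
print('blue T',back(T,c([[551,337]],85,150,4.4),.094))
print('jara',back(T,c([[97,93],[71,390]],85,150,4.4),.100),back(S,c([[105,350],[243,475]],80,120,3),.1))
print('flux',back(T,c([[444,88]],85,150,4.4),.100),back(S,c([[309,219]],80,120,3),.1))
tr=back(T,c([[232,60],[205,475],[47,473],[78,197],[212,197],[66,330],[203,332]],85,150,4.4),.018);print('tray\n',tr)
print('trayS\n',back(S,c([[343,548],[240,622],[40,425]],80,120,3),.018))
print('hood\n',back(T,c([[138,238],[580,322],[548,470],[102,384]],170,70,4.4),.065))
print('hoodS\n',back(S,c([[242,165],[487,72],[543,125],[290,228]],80,120,3),.065))
p=back(T,c([[263,235],[307,237],[295,353],[246,348]],330,165,5.5),.028);print('pinblock\n',p,p.mean(0))
print('tip',back(T,c([[299,66]],330,165,5.5),.016))
print('shank root',back(T,c([[280,232]],330,165,5.5),.014))
print('spool',back(T,c([[105,289]],330,165,5.5),.04))
print('pliers',back(T,c([[395,300],[360,525],[450,525],[410,240]],330,165,5.5),.01))
E
python3 m0.py
```

```text
jar T [[0.5239 0.017  0.094 ]] S [[0.5237 0.0242 0.094 ]]
blue T [[0.4213 0.0734 0.094 ]]
jara [[0.5617 0.333  0.1   ]
 [0.3941 0.3368 0.1   ]] [[0.559  0.3389 0.1   ]
 [0.3922 0.3421 0.1   ]]
flux [[0.561  0.1344 0.1   ]] [[0.5642 0.1368 0.1   ]]
tray
 [[0.6033 0.2845 0.018 ]
 [0.3497 0.2885 0.018 ]
 [0.3511 0.385  0.018 ]
 [0.5182 0.3764 0.018 ]
 [0.517  0.2923 0.018 ]
 [0.4365 0.3784 0.018 ]
 [0.4346 0.2937 0.018 ]]
trayS
 [[0.3474 0.2988 0.018 ]
 [0.3526 0.3879 0.018 ]
 [0.6045 0.3843 0.018 ]]
hood
 [[ 0.6947  0.1044  0.065 ]
 [ 0.6381 -0.1577  0.065 ]
 [ 0.5485 -0.1358  0.065 ]
 [ 0.6041  0.1237  0.065 ]]
hoodS
 [[ 0.6982  0.1051  0.065 ]
 [ 0.6415 -0.1544  0.065 ]
 [ 0.5431 -0.1282  0.065 ]
 [ 0.6001  0.1311  0.065 ]]
pinblock
 [[ 0.4715 -0.3562  0.028 ]
 [ 0.4701 -0.3775  0.028 ]
 [ 0.4148 -0.3676  0.028 ]
 [ 0.4176 -0.3441  0.028 ]] [ 0.4435 -0.3614  0.028 ]
tip [[ 0.5571 -0.3845  0.016 ]]
shank root [[ 0.4749 -0.3693  0.014 ]]
spool [[ 0.4453 -0.2754  0.04  ]]
pliers [[ 0.4412 -0.4252  0.01  ]
 [ 0.3338 -0.3995  0.01  ]
 [ 0.3326 -0.4436  0.01  ]
 [ 0.4706 -0.4352  0.01  ]]
```

{"name": "arm_command", "arguments": {"moves": [[0.6,0.95,-0.1,0.436],[0.6,0.95,-0.1,0.436],[0.6,0.95,-0.1,0.436],[0.6,0.95,-0.1,0.436],[0.6,0.95,-0.1,0.436]], "hand": 85}}

```text
clock: 0.6
position: [0.3399, -0.2701, 0.2189]
ee_rot: [[0.917, -0.399, -0.001], [-0.399, -0.917, 0.0], [-0.001, 0.0, -1.0]]
wrist_force: [0.5, -0.9, 0.8]
grip_width: 0.995
```

{"name": "arm_command", "arguments": {"moves": [[0.46,0.725,-0.05,0.315],[0.46,0.725,-0.05,0.315],[0.46,0.725,-0.05,0.315],[0.46,0.725,-0.05,0.315],[0.46,0.725,-0.05,0.315]]}}

```text
clock: 1.1
position: [0.4733, -0.059, 0.2041]
ee_rot: [[0.943, 0.334, -0.001], [0.334, -0.943, -0.001], [-0.001, 0.001, -1.0]]
wrist_force: [0.9, -0.0, -0.2]
grip_width: 0.992
```

```bash
python3 -c "
from rig import manip
s=manip.get_state();print(s['clock'],s['position'],s['ee_rot'][:,0],s['joint_positions'])"
```

```text
1.1 [ 0.47330139 -0.05895842  0.20411699] [ 0.94264735  0.33378865 -0.00105549] [-2.63928436e-01 -8.19442363e-02 -1.04915762e-01  1.54832611e+00
 -1.13167077e-03  9.66547752e-01]
```

{"name": "arm_command", "arguments": {"moves": [[0.127,0.198,-0.08,0.196],[0.127,0.198,-0.08,0.196],[0.127,0.198,-0.08,0.196],[0.127,0.198,-0.08,0.196],[0.127,0.198,-0.08,0.196]]}}

```text
clock: 1.6
position: [0.5236, 0.0211, 0.1709]
ee_rot: [[0.461, 0.887, -0.002], [0.887, -0.461, -0.001], [-0.002, -0.001, -1.0]]
wrist_force: [0.6, -0.0, -0.2]
grip_width: 0.996
```

{"name": "arm_command", "arguments": {"moves": [[0,0,0,0.077],[0,0,0,0.077],[0,0,0,0.077],[0,0,0,0.077]]}}

```text
clock: 2.0
position: [0.5231, 0.0212, 0.1701]
ee_rot: [[-0.008, 1.0, -0.003], [1.0, 0.008, -0.002], [-0.002, -0.003, -1.0]]
wrist_force: [0.3, 0.4, 0.2]
grip_width: 0.995
```

```bash
cat > look.py <<'E'
import sys
from rig import manip
from h import *
tag=sys.argv[1]
d={n:manip.grab_frame(n) for n in('side','top')}
pickle.dump(d,open(tag+'.pkl','wb'))
s=manip.get_state();np.set_printoptions(precision=4,suppress=True)
p=s['position'];R=s['ee_rot'];print(s['clock'],p,np.degrees(np.arctan2(R[1,0],R[0,0])),R[:,2],s['wrist_force'],s['wrist_torque'],s['grip_width'])
for n in d: print(n,'tcp px',proj(d[n],[p])[0])
for a in sys.argv[2:]:
    n,u0,v0,u1,v1,sc=a.split(',');crop(d[n],int(u0),int(v0),int(u1),int(v1),float(sc),f'pics/{tag}_{n}.png')
E
python3 look.py a top,150,100,330,260,3.5 side,140,120,330,260,4
```

```text
2.1 [0.5232 0.0212 0.1702] 90.26731966377697 [-0.0029 -0.0019 -1.    ] [-0.3623  0.2817 -0.3759] [ 0.0018  0.0076 -0.0458] 0.9956121981996271
side tcp px [227.0055 156.6728]
top tcp px [228.934 177.111]
```

View pics/a_side.png

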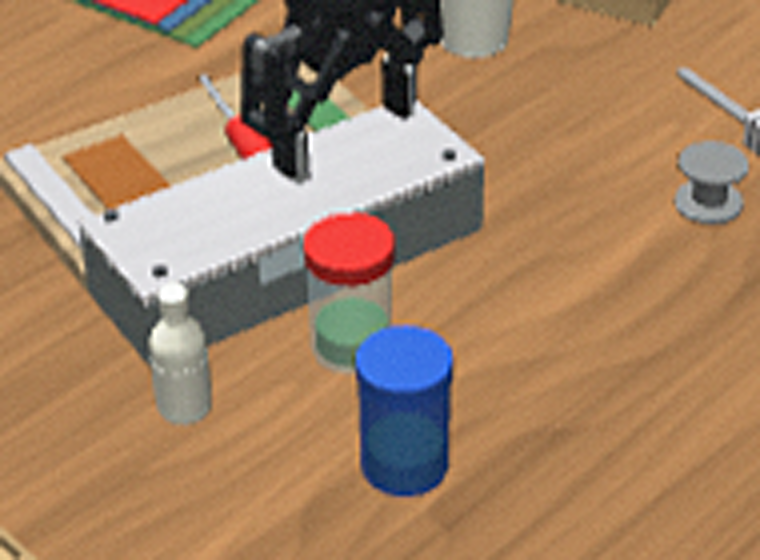

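View pics/a_top.png

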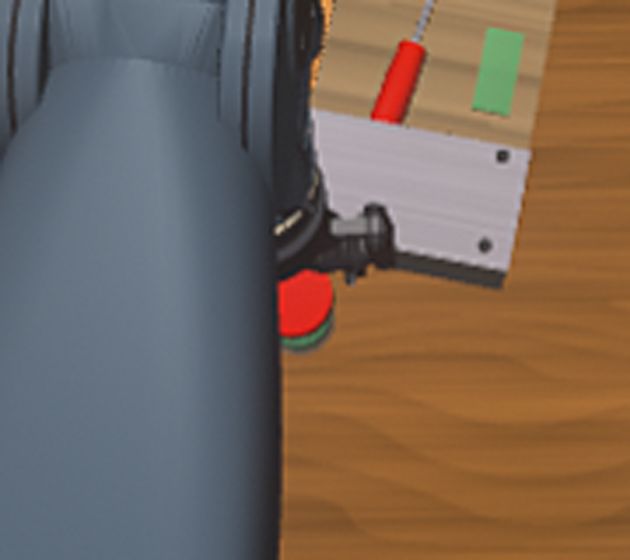

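```bash
python3 - <<'E'
from h import *
d=pickle.load(open('a.pkl','rb'))
S,T=d['side'],d['top']
for z in(.159,.165,.172):
  for y in(.057,-.057,.043,-.043):
    P=[.5232-.011,.0212+y,z]; print(z,y,(proj(S,P)-[140,120])*4, (proj(T,P)-[150,100])*3.5)
E
python3 - <<'E'
import pickle,cv2;f=pickle.load(open('a.pkl','rb'))['side']['img']
cv2.imwrite('pics/a2.png',cv2.resize(f[120:175,190:260],None,fx=10,fy=10,interpolation=cv2.INTER_CUBIC)[:,:,::-1])
E
```

```text
0.159 0.057 [[293.71964162 209.53509485]] [[190.05665255 291.6851738 ]]
0.159 -0.057 [[424.3806373  129.83367728]] [[365.43999883 289.21639408]]
0.159 0.043 [[310.56424002 199.25909511]] [[211.53330909 291.37533301]]
0.159 -0.043 [[409.10091811 139.15315382]] [[343.86286447 289.51261332]]
0.165 0.057 [[293.31517454 201.66897969]] [[188.65811731 289.63403052]]
0.165 -0.057 [[424.41622144 122.13996623]] [[365.28942054 287.14356185]]
0.165 0.043 [[310.2192404  191.41348914]] [[210.28666479 289.3210747 ]]
0.165 -0.043 [[409.08756059 131.43770183]] [[343.55815503 287.44198676]]
0.172 0.057 [[292.83989154 192.42434451]] [[187.00128261 287.20384975]]
0.172 -0.057 [[424.45803678 113.10163813]] [[365.11101553 284.68753521]]
0.172 0.043 [[309.8138603  182.19344212]] [[208.80974596 286.88717089]]
0.172 -0.043 [[409.07188594 122.37340027]] [[343.1971369  284.98857749]]
```

View pics/a2.png

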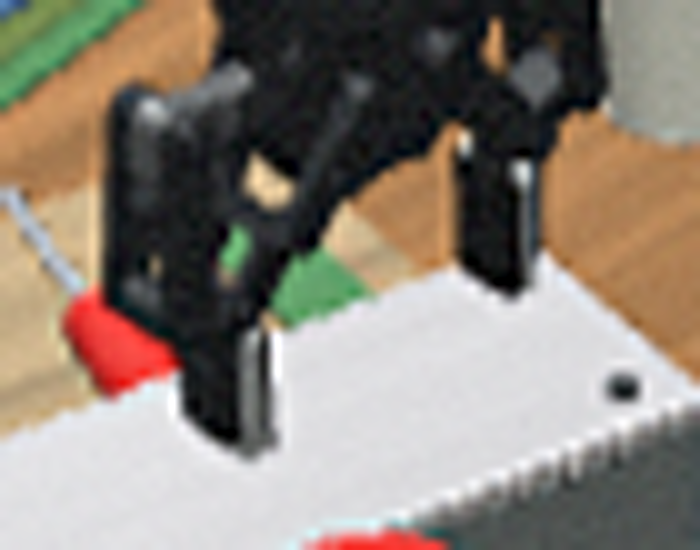

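{"name": "arm_command", "arguments": {"moves": [[0.002,-0.002,-0.1,0],[0.002,-0.002,-0.19,0],[0.002,-0.002,-0.26,0],[0.002,-0.002,-0.275,0],[0.002,-0.002,-0.275,0]]}}

```text
clock: 2.6
position: [0.5226, 0.0205, 0.0588]
ee_rot: [[-0.004, 1.0, -0.006], [1.0, 0.004, -0.002], [-0.002, -0.006, -1.0]]
wrist_force: [-0.1, -0.7, 0.6]
grip_width: 0.998
```

{"name": "arm_command", "arguments": {"moves": [[0,0,0,0],[0,0,0,0],[0,0,0,0],[0,0,0,0],[0,0,0,0]], "hand": 50}}

```text
clock: 3.1
position: [0.5245, 0.0202, 0.0612]
ee_rot: [[-0.004, 1.0, -0.002], [1.0, 0.004, -0.002], [-0.002, -0.002, -1.0]]
wrist_force: [0.1, -1.3, 6.6]
grip_width: 0.678
```

```bash
python3 look.py b side,140,120,330,260,4
```

```text
3.2 [0.5245 0.0202 0.0613] 90.22177520889764 [-0.0018 -0.0021 -1.    ] [-0.6647 -0.6965  5.6144] [0.0756 0.0676 0.0083] 0.6750873979417965
side tcp px [227.8326 189.8441]
top tcp px [232.9292 186.7849]
```

View pics/b_side.png

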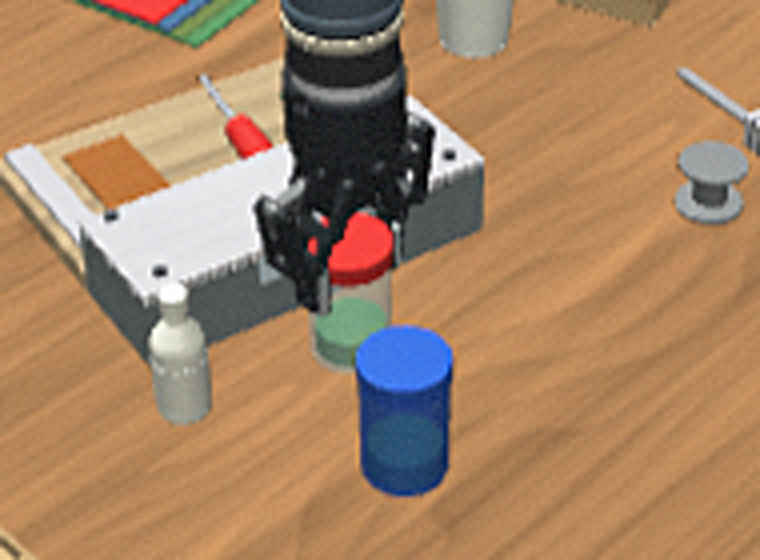

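{"name": "arm_command", "arguments": {"moves": [[0,0,0.06,0],[0,0,0.15,0],[0,0,0.25,0],[0,0,0.325,0],[0,0.06,0.325,0]]}}

```text
clock: 3.7
position: [0.5276, 0.0423, 0.1969]
ee_rot: [[-0.0, 1.0, 0.008], [1.0, 0.0, -0.004], [-0.004, 0.008, -1.0]]
wrist_force: [0.8, 1.3, -1.8]
grip_width: 0.673
```

{"name": "arm_command", "arguments": {"moves": [[-0.02,0.06,0,0],[-0.04,0.17,0,0],[-0.06,0.28,0,0],[-0.08,0.39,0,0],[-0.1,0.5,0,0]]}}

```text
clock: 4.2
position: [0.4866, 0.2438, 0.1962]
ee_rot: [[0.0, 1.0, 0.007], [1.0, -0.0, -0.004], [-0.004, 0.007, -1.0]]
wrist_force: [0.8, 0.3, -2.9]
grip_width: 0.675
```

Remaining to (0.477, 0.337).

{"name": "arm_command", "arguments": {"moves": [[-0.015,0.1,0,-0.003],[-0.024,0.19,0,-0.003],[-0.024,0.228,0,-0.003],[-0.024,0.233,0,-0.003],[-0.024,0.233,0,-0.003]]}}

```text
clock: 4.7
position: [0.4769, 0.3364, 0.1956]
ee_rot: [[0.019, 1.0, 0.006], [1.0, -0.019, -0.006], [-0.006, 0.006, -1.0]]
wrist_force: [0.7, -0.9, -2.6]
grip_width: 0.671
```

```bash
python3 look.py c side,80,100,270,330,2.6 top,70,130,200,280,4
```

```text
4.8 [0.4773 0.3356 0.196 ] 88.8164937914161 [ 0.0064 -0.0057 -1.    ] [ 0.1681 -0.7303 -2.183 ] [0.0109 0.0209 0.0214] 0.6741579502096299
side tcp px [131.2449 222.3526]
top tcp px [ 85.2461 196.951 ]
```

View pics/c_side.png

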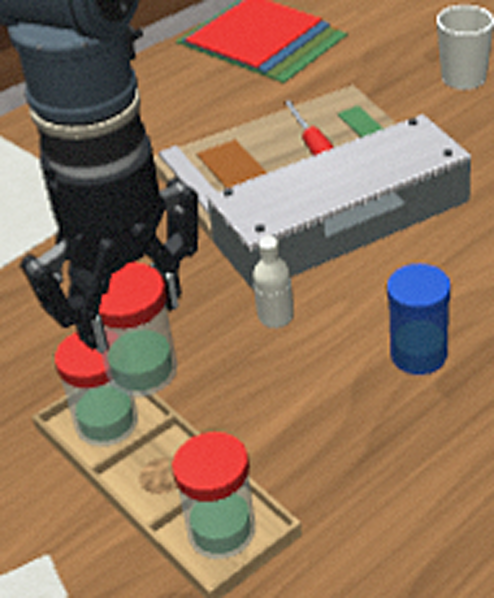

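View pics/c_top.png

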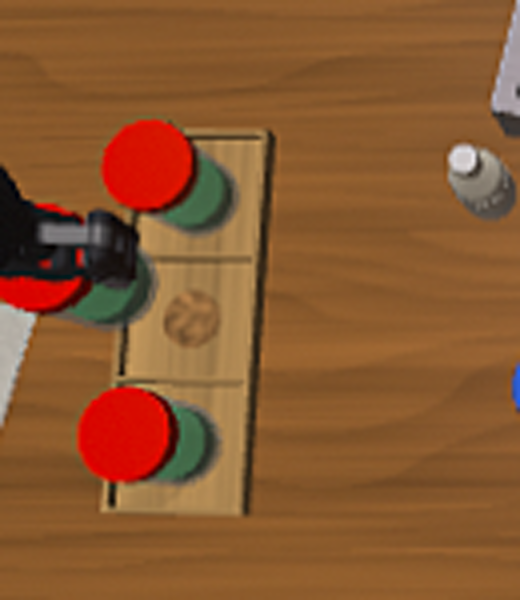

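{"name": "arm_command", "arguments": {"moves": [[0,0.003,-0.11,0],[0,0.003,-0.21,0],[0,0.003,-0.28,0],[0,0.003,-0.308,0],[0,0.003,-0.314,0]]}}

```text
clock: 5.3
position: [0.4765, 0.335, 0.0688]
ee_rot: [[0.022, 1.0, 0.003], [1.0, -0.022, -0.008], [-0.008, 0.004, -1.0]]
wrist_force: [0.2, 0.2, -2.4]
grip_width: 0.68
```

{"name": "arm_command", "arguments": {"moves": [[0,0,-0.006,0],[0,0,-0.009,0],[0,0,-0.009,0]]}}

```text
clock: 5.6
position: [0.4781, 0.3353, 0.0676]
ee_rot: [[0.023, 1.0, 0.007], [1.0, -0.023, -0.006], [-0.006, 0.007, -1.0]]
wrist_force: [0.6, 0.1, 0.2]
grip_width: 0.675
```

```bash
python3 look.py d side,80,180,270,330,4
```

```text
5.7 [0.4781 0.3353 0.0675] 88.70365666283871 [ 0.0073 -0.0067 -1.    ] [ 1.1627 -1.8428  2.5582] [-0.3109 -0.0806  0.0337] 0.673034878282828
side tcp px [140.0563 264.3912]
top tcp px [108.8097 205.9721]
```

View pics/d_side.png

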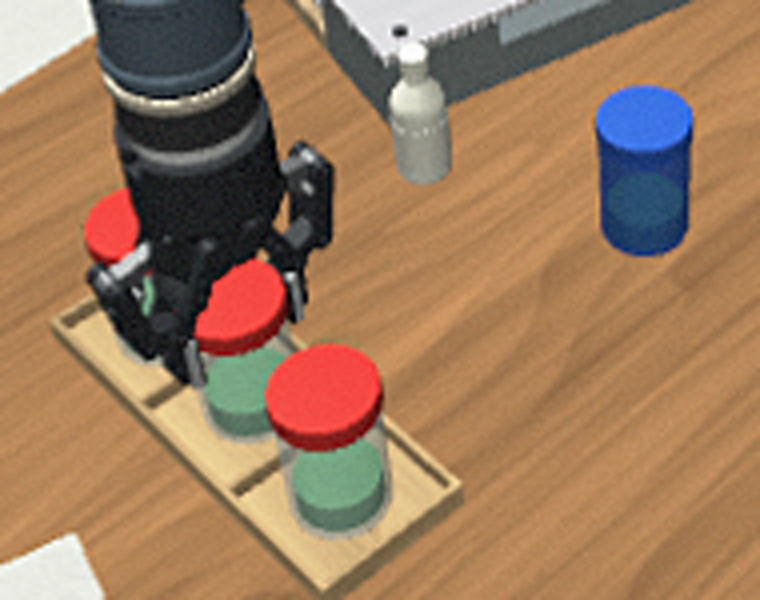

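Force turned from −2.4 to +2.6 N, so the jar is on the floor of the middle compartment. Next: release and rise.

{"name": "arm_command", "arguments": {"moves": [[0,0,0,0],[0,0,0,0],[0,0,0,0],[0,0,0,0],[0,0,0,0]], "hand": 85}}

```text
clock: 6.2
position: [0.478, 0.3354, 0.0673]
ee_rot: [[0.022, 1.0, 0.007], [1.0, -0.022, -0.007], [-0.007, 0.007, -1.0]]
wrist_force: [0.1, -0.1, -0.3]
grip_width: 0.992
```

{"name": "arm_command", "arguments": {"moves": [[0,0,0.06,0],[0,0,0.17,0],[0,0,0.28,0],[0,0,0.35,0],[0,-0.05,0.35,0]]}}

```text
clock: 6.7
position: [0.4804, 0.3182, 0.2137]
ee_rot: [[0.02, 1.0, 0.017], [1.0, -0.02, -0.001], [-0.0, 0.017, -1.0]]
wrist_force: [0.8, -0.7, -1.5]
grip_width: 1.001
```

```bash
python3 look.py e side,80,180,270,330,4 top,70,80,330,280,3
```

```text
6.8 [0.4788 0.3146 0.2093] 88.6291453784781 [ 0.01   -0.0061 -0.9999] [-0.3128  0.295  -1.213 ] [-0.0189 -0.0438  0.0271] 0.9921882351249691
side tcp px [138.3963 212.0003]
top tcp px [ 91.8082 194.9856]
```

View pics/e_side.png

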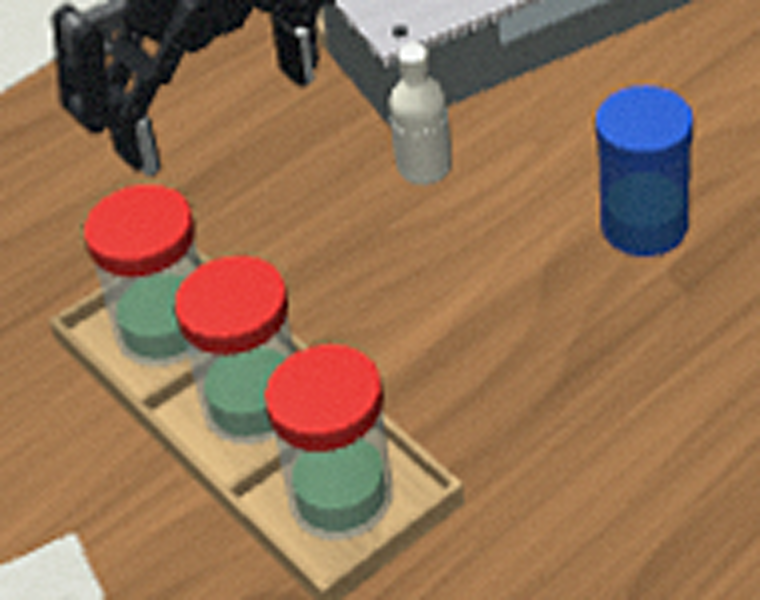

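View pics/e_top.png

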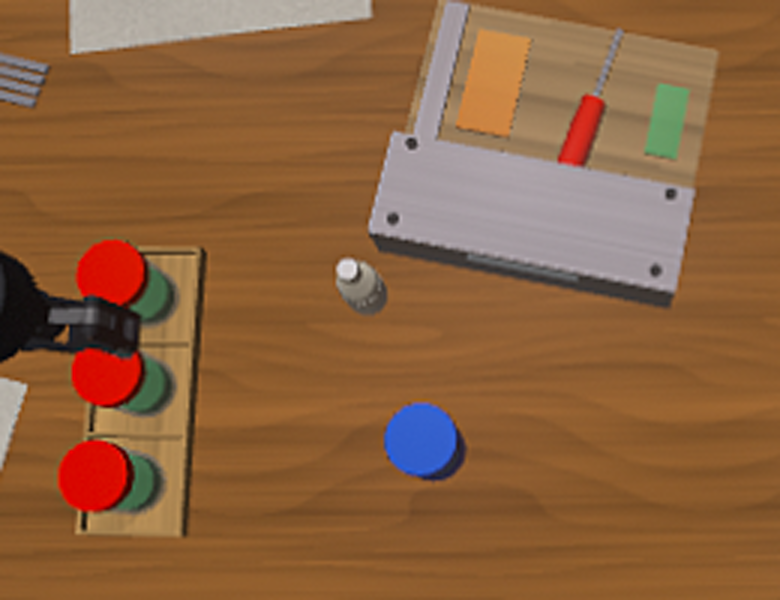

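{"name": "arm_command", "arguments": {"moves": [[0,-0.12,0,-0.014],[0,-0.24,0,-0.014],[0,-0.36,0,-0.014],[0,-0.48,0,-0.014],[0,-0.6,0,-0.014]], "hand": 46}}

```text
clock: 7.3
position: [0.4781, 0.0734, 0.2081]
ee_rot: [[0.111, 0.994, 0.008], [0.994, -0.111, -0.006], [-0.006, 0.009, -1.0]]
wrist_force: [1.0, 0.1, 0.3]
grip_width: 0.538
```

{"name": "arm_command", "arguments": {"moves": [[-0.01,-0.12,0,-0.014],[-0.02,-0.24,0,-0.014],[-0.03,-0.36,0,-0.014],[-0.04,-0.48,0,-0.014],[-0.05,-0.6,0,-0.014]]}}

```text
clock: 7.8
position: [0.4574, -0.168, 0.2069]
ee_rot: [[0.198, 0.98, 0.006], [0.98, -0.198, -0.006], [-0.004, 0.007, -1.0]]
wrist_force: [1.3, 0.6, 0.3]
grip_width: 0.541
```

```bash
cat > m1.py <<'E'
from h import *
np.set_printoptions(precision=4,suppress=True)
d=pickle.load(open('e.pkl','rb'));T,S=d['top'],d['side']
def c(pts,u0,v0,s): return (np.array(pts,float)+.5)/s-.5+[u0,v0]
print('placed jar S',back(S,c([[231,295]],80,180,4),.1),'T',back(T,c([[106,373]],70,80,3),.1))
print(np.array([0.478,.3354]))
E
python3 m1.py; python3 look.py f top,320,150,430,280,5 side,290,100,400,220,5
```

```text
placed jar S [[0.4812 0.3345 0.1   ]] T [[0.4777 0.3315 0.1   ]]
[0.478  0.3354]
7.9 [ 0.4571 -0.1715  0.2065] 78.12863903064319 [ 0.0054 -0.0083 -1.    ] [0.3502 0.7202 0.2403] [ 0.0617  0.0168 -0.0118] 0.537332627921061
side tcp px [297.8268 124.0954]
top tcp px [318.374  202.1787]
```

{"name": "arm_command", "arguments": {"moves": [[-0.01,-0.12,-0.05,0],[-0.02,-0.24,-0.12,0],[-0.034,-0.36,-0.2,0],[-0.034,-0.46,-0.25,0],[-0.034,-0.466,-0.25,0]]}}

```text
clock: 8.4
position: [0.4416, -0.3586, 0.1017]
ee_rot: [[0.208, 0.978, 0.001], [0.978, -0.208, -0.004], [-0.004, 0.002, -1.0]]
wrist_force: [-0.8, 0.0, -0.8]
grip_width: 0.54
```

```bash
python3 look.py g top,320,150,430,280,5 side,290,100,400,220,5
```

```text
8.5 [ 0.4423 -0.3577  0.1034] 77.99761624877735 [ 0.002  -0.0041 -1.    ] [0.5845 0.7535 0.103 ] [ 0.0429 -0.0341 -0.0177] 0.5369768399888368
side tcp px [338.9572 131.4228]
top tcp px [388.6233 214.3594]
```

View pics/g_top.png

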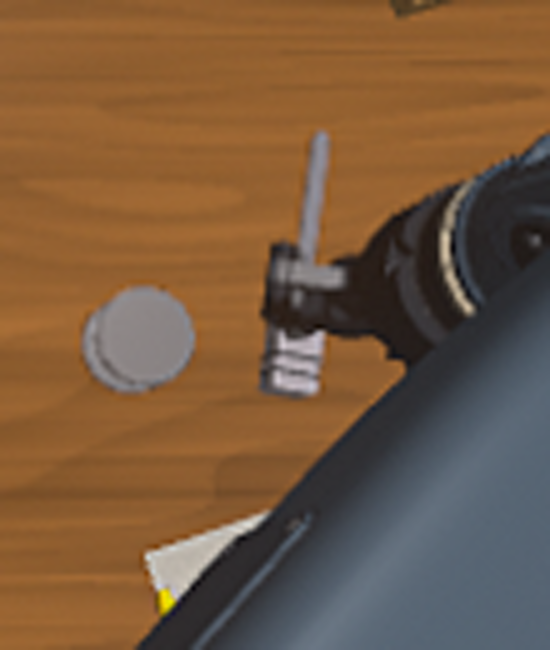

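View pics/g_side.png

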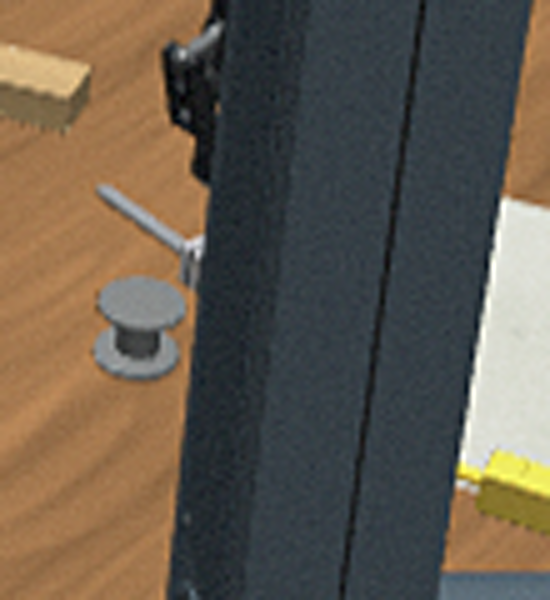

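{"name": "arm_command", "arguments": {"moves": [[0.003,0,-0.09,0],[0.003,0,-0.16,0],[0.003,0,-0.205,0],[0.003,0,-0.221,0],[0.003,0,-0.221,0]]}}

```text
clock: 9.0
position: [0.4437, -0.3558, 0.0147]
ee_rot: [[0.206, 0.978, 0.001], [0.978, -0.206, -0.002], [-0.002, 0.002, -1.0]]
wrist_force: [-0.0, -0.5, 0.0]
grip_width: 0.539
```

{"name": "arm_command", "arguments": {"moves": [[0,0,0,0],[0,0,0,0],[0,0,0,0],[0,0,0,0],[0,0,0,0]], "hand": 15}}

```text
clock: 9.5
position: [0.4452, -0.3566, 0.0171]
ee_rot: [[0.206, 0.979, 0.005], [0.979, -0.206, -0.004], [-0.003, 0.005, -1.0]]
wrist_force: [0.8, 1.2, 6.7]
grip_width: 0.265
```

```bash
python3 look.py h top,320,150,430,280,5 
```

```text
9.6 [ 0.4452 -0.3566  0.0171] 78.11025643179283 [ 0.0048 -0.0042 -1.    ] [0.8857 1.3938 6.7952] [ 0.4017 -0.0353  0.0443] 0.26581703986459276
side tcp px [334.3106 154.983 ]
top tcp px [376.9942 217.7577]
```

View pics/h_top.png

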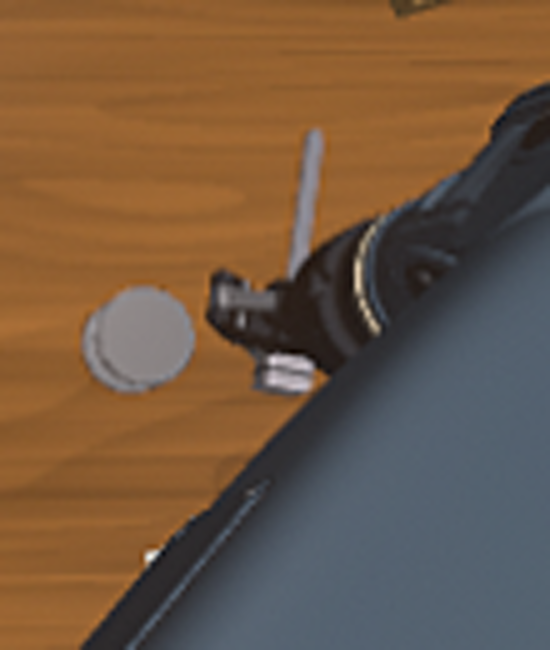

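{"name": "arm_command", "arguments": {"moves": [[0,0,0.05,0],[0,0,0.14,0],[0,0,0.24,0],[0,0,0.3,0],[0,0.05,0.3,0]]}}

```text
clock: 10.1
position: [0.4474, -0.3407, 0.1426]
ee_rot: [[0.209, 0.978, 0.012], [0.978, -0.209, -0.013], [-0.01, 0.014, -1.0]]
wrist_force: [0.4, -0.2, -0.8]
grip_width: 0.263
```

{"name": "arm_command", "arguments": {"moves": [[0,0.12,0,0],[0,0.24,0,0],[0,0.36,0,0],[0,0.48,0,0],[0,0.6,0,0]]}}

```text
clock: 10.6
position: [0.4468, -0.099, 0.1425]
ee_rot: [[0.21, 0.978, 0.012], [0.978, -0.21, -0.013], [-0.01, 0.014, -1.0]]
wrist_force: [0.5, 0.5, -1.0]
grip_width: 0.266
```

```bash
python3 look.py i top,180,80,330,240,3.7 side,150,80,340,240,4
```

```text
10.7 [ 0.4465 -0.0953  0.1424] 78.37443577988563 [ 0.011  -0.0092 -0.9999] [ 0.0137 -0.3211 -0.9262] [-0.1021 -0.0084 -0.0199] 0.26984427223323804
side tcp px [280.5947 158.3844]
top tcp px [280.9264 211.9961]
```

View pics/i_top.png

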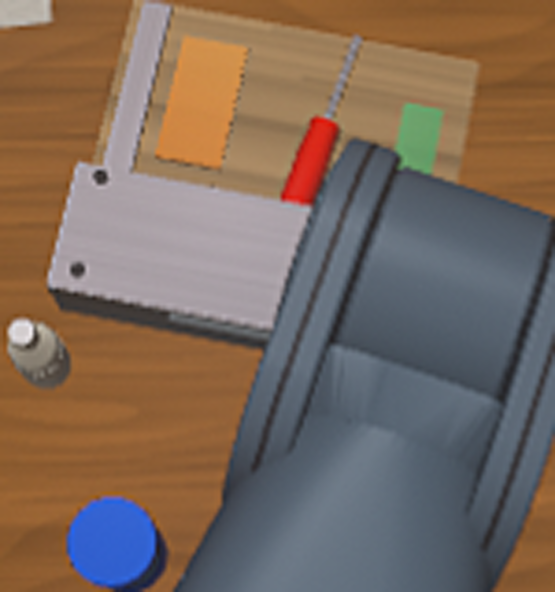

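View pics/i_side.png

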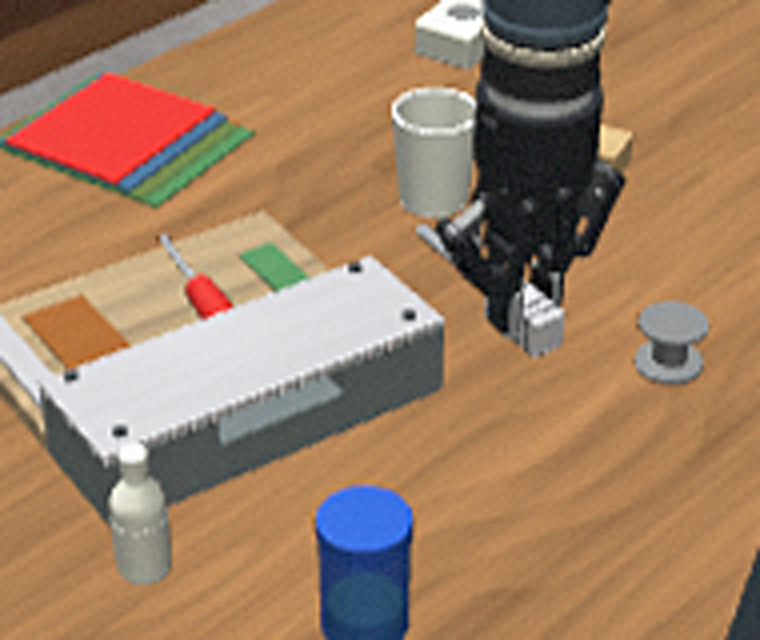

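```bash
python3 - <<'E'
from h import *
from rig import manip
np.set_printoptions(precision=4,suppress=True)
d=pickle.load(open('i.pkl','rb'));T,S=d['top'],d['side']
def c(pts,u0,v0,s): return (np.array(pts,float)+.5)/s-.5+[u0,v0]
s=manip.get_state();p=s['position'];R=s['ee_rot'];print(R)
tip=p+.1145*R[:,1]+R[:,2]*.0031
print('tip pred',tip,'px',(proj(S,tip)-[150,80])*4)
bk=p-.0275*R[:,1]+R[:,2]*.0031;print('block back px',(proj(S,bk)-[150,80])*4)
print('slot front top S',back(S,c([[222,420],[338,378]],150,80,4),.057))
print('hood S',back(S,c([[372,257],[444,322],[108,463],[42,383]],150,80,4),.065))
print('hood T',back(T,c([[48,290],[80,163]],180,80,3.7),.065))
im=cv2.resize(S['img'][120:185,225:300],None,fx=10,fy=9,interpolation=cv2.INTER_CUBIC)[:,:,::-1];cv2.imwrite('pics/i3.png',im)
E
```

```text
[[ 0.2015  0.9794  0.011 ]
 [ 0.9795 -0.2014 -0.0092]
 [-0.0068  0.0126 -0.9999]]
tip pred [ 0.5586 -0.1184  0.1407] px [[418.6563 232.8193]]
block back px [[548.7859 339.1712]]
slot front top S [[ 0.5872  0.0436  0.057 ]
 [ 0.5632 -0.0422  0.057 ]]
hood S [[ 0.6394 -0.1549  0.065 ]
 [ 0.547  -0.1324  0.065 ]
 [ 0.6005  0.1299  0.065 ]
 [ 0.6962  0.1075  0.065 ]]
hood T [[0.6011 0.1241 0.065 ]
 [0.6948 0.1037 0.065 ]]
```

View pics/i3.png

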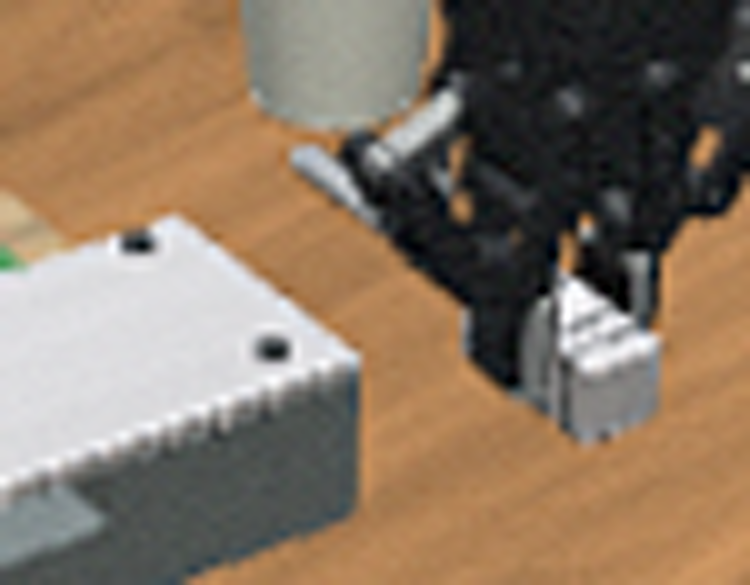

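{"name": "arm_command", "arguments": {"moves": [[-0.01,0.1,0,0],[-0.021,0.2,0,0],[-0.021,0.218,-0.06,0],[-0.021,0.218,-0.15,0],[-0.021,0.218,-0.2,0]]}}

```text
clock: 11.2
position: [0.4366, -0.0079, 0.0599]
ee_rot: [[0.201, 0.98, 0.008], [0.98, -0.201, -0.009], [-0.007, 0.01, -1.0]]
wrist_force: [-0.7, 0.8, -2.3]
grip_width: 0.27
```

```bash
python3 look.py j side,150,80,340,240,4
```

```text
11.3 [ 0.4346 -0.0079  0.0585] 78.36252849805528 [ 0.0028 -0.0082 -1.    ] [-1.2915 -0.6061 -1.6469] [0.0151 0.0693 0.0159] 0.2673356271564761
side tcp px [260.3661 201.2521]
top tcp px [244.2539 221.996 ]
```

View pics/j_side.png

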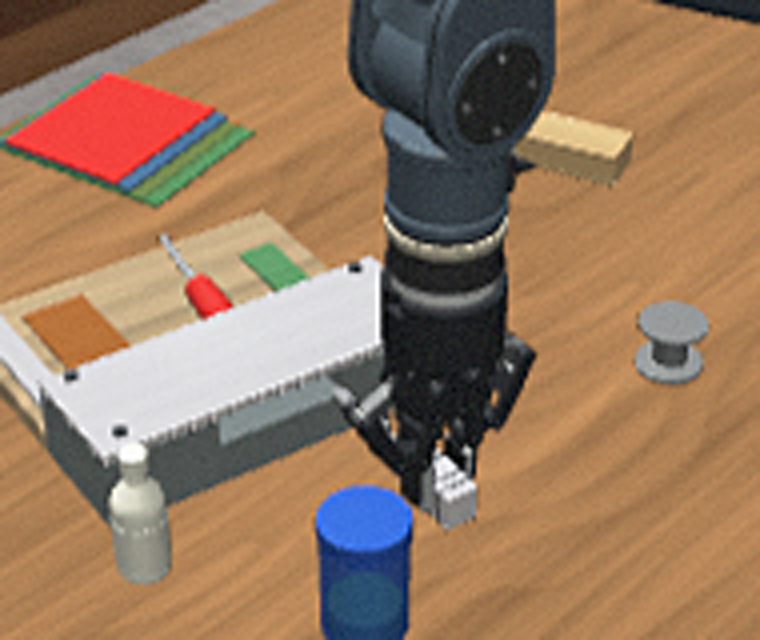

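{"name": "arm_command", "arguments": {"moves": [[0,0,-0.029,0],[0,0,-0.029,0],[0.037,-0.008,-0.029,0],[0.073,-0.0155,-0.029,0],[0.098,-0.021,-0.029,0]]}}

```text
clock: 11.8
position: [0.4757, -0.017, 0.0483]
ee_rot: [[0.202, 0.979, 0.006], [0.979, -0.202, -0.009], [-0.007, 0.007, -1.0]]
wrist_force: [-0.3, 0.1, -1.0]
grip_width: 0.265
```

```bash
cat > st.py <<'E'
from rig import manip
import numpy as np
np.set_printoptions(precision=4,suppress=True)
s=manip.get_state();p=s['position'];R=s['ee_rot']
a=R[:,1];tip=p+.1145*a+R[:,2]*.0031
ex=np.array([.9785,-.2062,0]);ey=np.array([.2062,.9785,0]);O=np.array([.6234,-.0122,0])
print(s['clock'],'tcp',p,'tip jig',(tip-O)@ex,(tip-O)@ey,tip[2],'pinyaw',np.degrees(np.arctan2(a[1],a[0])),'pitch',a[2])
f=s['wrist_force'];m=s['wrist_torque'];print('F jig',f@ex,f@ey,f[2],'M',m@ex,m@ey,m[2],s['grip_width'])
E
python3 st.py
```

```text
11.8 tcp [ 0.4757 -0.017   0.0483] tip jig -0.029014282912190423 -0.03469268284020249 0.04603328833889011 pinyaw -11.665893650241452 pitch 0.007279472576769787
F jig -0.2799121484602895 -0.005150838954605341 -1.0207011332891167 M 0.01675850367309464 0.0307014192016541 -0.002726311012584028 0.2653789958119774
```

{"name": "arm_command", "arguments": {"moves": [[0.025,-0.005,0,0],[0.05,-0.01,0,0],[0.054,-0.011,0,0],[0.059,-0.012,0,0],[0.064,-0.013,0,0]]}}

```text
clock: 12.3
position: [0.5008, -0.0221, 0.048]
ee_rot: [[0.202, 0.979, 0.005], [0.979, -0.202, -0.009], [-0.007, 0.006, -1.0]]
wrist_force: [-0.3, 0.3, -0.9]
grip_width: 0.265
```

```bash
python3 st.py
```

```text
12.3 tcp [ 0.5008 -0.0221  0.048 ] tip jig -0.0033682032617933966 -0.034481029074202973 0.045644143163418985 pinyaw -11.661956677645442 pitch 0.006136173114500555
F jig -0.32381630530257255 0.2863613006993579 -0.9012507426113191 M 0.01500737832505931 0.02936236862522406 0.0013220154796667728 0.26505023512061543
```

{"name": "arm_command", "arguments": {"moves": [[0.003,-0.0005,0,0],[0.006,-0.001,0,0],[0.009,-0.002,0,0],[0.012,-0.0025,0,0],[0.015,-0.003,0,0]]}}

```text
clock: 12.8
position: [0.5029, -0.0223, 0.0472]
ee_rot: [[0.202, 0.979, -0.004], [0.979, -0.202, -0.007], [-0.008, -0.002, -1.0]]
wrist_force: [-11.7, 1.9, 5.2]
grip_width: 0.264
```

```bash
python3 st.py
```

```text
12.8 tcp [ 0.5029 -0.0223  0.0472] tip jig -0.001281363412459228 -0.03427337516291517 0.04385171457954398 pinyaw -11.64095234919732 pitch -0.002281614617707181
F jig -11.818238474059278 -0.5004034495925952 5.164750935524379 M -0.06721163414470772 1.767078181161905 0.009351636320568492 0.26404316178301906
```

{"name": "arm_command", "arguments": {"moves": [[0.01,0.003,0,0],[0.011,0.008,0,0],[0.012,0.013,0,0],[0.013,0.018,0,0],[0.014,0.0225,0,0]]}}

```text
clock: 13.3
position: [0.5048, -0.0137, 0.0455]
ee_rot: [[0.203, 0.979, -0.012], [0.979, -0.203, -0.008], [-0.01, -0.01, -1.0]]
wrist_force: [-6.7, -0.9, -1.9]
grip_width: 0.267
```

```bash
python3 st.py
```

```text
13.3 tcp [ 0.5048 -0.0137  0.0455] tip jig -0.0013143058484624338 -0.025626282043830734 0.04119034412589868 pinyaw -11.731027504227539 pitch -0.010161103393697822
F jig -6.361265632815926 -2.229511352699457 -1.887452078919786 M -0.547244123244499 1.196828864212906 -0.3450314492277074 0.2669192528309021
```

{"name": "arm_command", "arguments": {"moves": [[0.007,0.005,0.008,0],[0.0085,0.0115,0.008,0],[0.01,0.018,0.008,0],[0.011,0.0245,0.008,0],[0.0125,0.031,0.008,0]]}}

```text
clock: 13.8
position: [0.5092, -0.0012, 0.0482]
ee_rot: [[0.203, 0.979, -0.013], [0.979, -0.204, -0.008], [-0.011, -0.011, -1.0]]
wrist_force: [0.2, 0.2, -1.2]
grip_width: 0.27
```

```bash
python3 st.py
```

```text
13.8 tcp [ 0.5092 -0.0012  0.0482] tip jig 0.000468439839354031 -0.012536178027130779 0.043808065367734586 pinyaw -11.744071772126858 pitch -0.011377045122280724
F jig 0.14015977962362214 0.23131264304284824 -1.1723364621265095 M 0.04648188246340834 -0.014054349040411824 0.00940830080184607 0.26971710853810205
```

{"name": "arm_command", "arguments": {"moves": [[0.003,-0.0005,0,0],[0.006,-0.001,0,0],[0.009,-0.002,0,0],[0.012,-0.0025,0,0],[0.015,-0.003,0,0]]}}

```text
clock: 14.3
position: [0.5156, -0.0022, 0.0484]
ee_rot: [[0.203, 0.979, -0.013], [0.979, -0.203, -0.008], [-0.01, -0.011, -1.0]]
wrist_force: [-0.6, 1.5, -1.1]
grip_width: 0.264
```

```bash
python3 st.py
```

```text
14.3 tcp [ 0.5156 -0.0022  0.0484] tip jig 0.006895303110468705 -0.012131372609746319 0.04403176932663149 pinyaw -11.725572504626282 pitch -0.010980463928681992
F jig -0.870700802999637 1.4001880586193227 -1.1346762529424024 M 0.2616854070146495 0.09236197220848083 0.06008592735539342 0.2638870087134464
```

{"name": "arm_command", "arguments": {"moves": [[0.0075,-0.001,0.001,0],[0.015,-0.002,0.001,0],[0.0225,-0.0035,0.001,0],[0.03,-0.005,0.001,0],[0.035,-0.006,0.001,0]]}}

```text
clock: 14.8
position: [0.53, -0.0048, 0.0488]
ee_rot: [[0.203, 0.979, -0.013], [0.979, -0.203, -0.008], [-0.01, -0.011, -1.0]]
wrist_force: [0.5, 0.0, -1.3]
grip_width: 0.267
```

```bash
python3 st.py
```

```text
14.8 tcp [ 0.53   -0.0048  0.0488] tip jig 0.021549033186265533 -0.0117633852088995 0.044464252275598845 pinyaw -11.737094104637604 pitch -0.010722544585884236
F jig 0.5108165276942549 0.11920721714461718 -1.3007973728207674 M 0.012560526203509368 -0.006100290875498896 -0.015666344592944265 0.26689082132432324
```

Sliding in freely. Next I'll press on to the bottom of the hole.

{"name": "arm_command", "arguments": {"moves": [[0.005,-0.001,0,0],[0.01,-0.002,0,0],[0.015,-0.003,0,0],[0.02,-0.004,0,0],[0.022,-0.0045,0,0]]}}

```text
clock: 15.3
position: [0.5361, -0.0061, 0.0477]
ee_rot: [[0.203, 0.979, -0.019], [0.979, -0.203, -0.007], [-0.01, -0.017, -1.0]]
wrist_force: [-5.0, 2.2, -2.5]
grip_width: 0.272
```

```bash
python3 st.py
```

```text
15.3 tcp [ 0.5361 -0.0061  0.0477] tip jig 0.027775045236932732 -0.011711930012607548 0.04264635102653136 pinyaw -11.72616535194946 pitch -0.017018288320273016
F jig -5.370026786016071 1.1161873212560338 -2.4817923508808675 M 0.04150189080617646 1.1117238124155964 -0.017017952386096616 0.2715682577865101
```

{"name": "arm_command", "arguments": {"moves": [[0.003,-0.0005,-0.004,0],[0.003,-0.0005,-0.006,0],[0.003,-0.0005,-0.006,0]]}}

```text
clock: 15.6
position: [0.5361, -0.006, 0.0455]
ee_rot: [[0.203, 0.979, -0.021], [0.979, -0.203, -0.006], [-0.011, -0.02, -1.0]]
wrist_force: [-6.6, 1.2, 3.4]
grip_width: 0.265
```

```bash
python3 st.py
```

```text
15.6 tcp [ 0.5361 -0.006   0.0455] tip jig 0.02767682052871886 -0.011625844207800643 0.040200399103711947 pinyaw -11.718484657921579 pitch -0.019649180957306396
F jig -6.701311167174341 -0.16999515600220932 3.3583019806970165 M -0.050304477430210624 0.9797001826223523 -0.01042130477104353 0.26521141299130624
```

Contact with the bottom (Fz now +3.4 N) and the end of the hole. Release in place.

{"name": "arm_command", "arguments": {"moves": [[0,0,0,0],[0,0,0,0],[0,0,0,0],[0,0,0,0],[0,0,0,0]], "hand": 50}}

```text
clock: 16.1
position: [0.5364, -0.0061, 0.0457]
ee_rot: [[0.203, 0.979, -0.021], [0.979, -0.203, -0.006], [-0.011, -0.019, -1.0]]
wrist_force: [0.6, 0.5, 0.4]
grip_width: 0.586
```

```bash
python3 st.py; python3 look.py k side,150,80,340,240,4 top,180,80,330,240,3.7
```

```text
16.1 tcp [ 0.5364 -0.0061  0.0457] tip jig 0.028060280419149666 -0.011653270621700509 0.0404138680176124 pinyaw -11.724219094664528 pitch -0.018934170088280952
F jig 0.48328829182294325 0.6579723981015331 0.37017756442463506 M 0.06760559869764099 -0.020157681707283572 -0.020889194274736674 0.5857159808670716
16.2 [ 0.5362 -0.0061  0.0456] 78.28940662243576 [-0.0212 -0.0064 -0.9998] [-0.0806 -0.8732 -0.7261] [ 0.0428  0.0089 -0.0493] 0.5856770449121205
side tcp px [231.8539 187.7934]
top tcp px [243.5345 183.5061]
```

View pics/k_side.png

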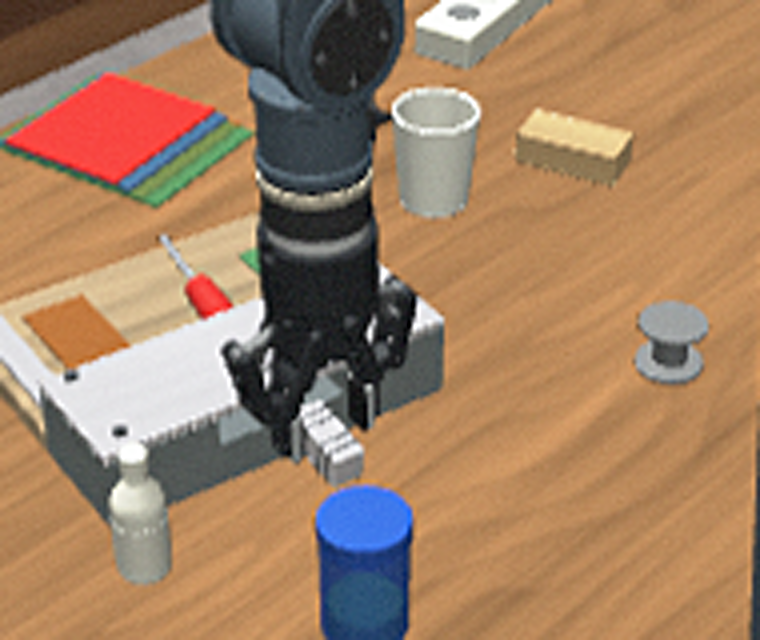

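{"name": "arm_command", "arguments": {"moves": [[0,0,0.04,0],[0,0,0.12,0],[0,0,0.22,0],[0,0,0.33,0],[0,0,0.42,0]]}}

```text
clock: 16.7
position: [0.5365, -0.0061, 0.2161]
ee_rot: [[0.203, 0.979, -0.019], [0.979, -0.203, -0.007], [-0.01, -0.017, -1.0]]
wrist_force: [1.3, -0.3, 0.1]
grip_width: 0.585
```

{"name": "arm_command", "arguments": {"moves": [[0,-0.12,0,0],[0,-0.24,0,0],[0,-0.36,0,0],[0,-0.48,0,0],[0,-0.5,0,0]]}}

```text
clock: 17.2
position: [0.536, -0.2112, 0.2155]
ee_rot: [[0.209, 0.978, -0.019], [0.978, -0.209, -0.009], [-0.013, -0.017, -1.0]]
wrist_force: [-0.3, 0.8, -0.6]
grip_width: 0.584
```

```bash
python3 look.py l side,80,100,270,320,2.7 top,80,80,330,265,3.1; python3 - <<'E'
import pickle,cv2
f=pickle.load(open('l.pkl','rb'))
cv2.imwrite('pics/l3.png',cv2.resize(f['side']['img'][155:215,190:270],None,fx=9,fy=9,interpolation=cv2.INTER_CUBIC)[:,:,::-1])
E
```

```text
17.3 [ 0.5362 -0.2077  0.2156] 78.09699134090802 [-0.0196 -0.0061 -0.9998] [-0.0447  0.3097  0.012 ] [ 0.0605 -0.0246 -0.0104] 0.5846698678797403
side tcp px [283.6358 105.0532]
top tcp px [334.2218 164.7756]
```

View pics/l_side.png

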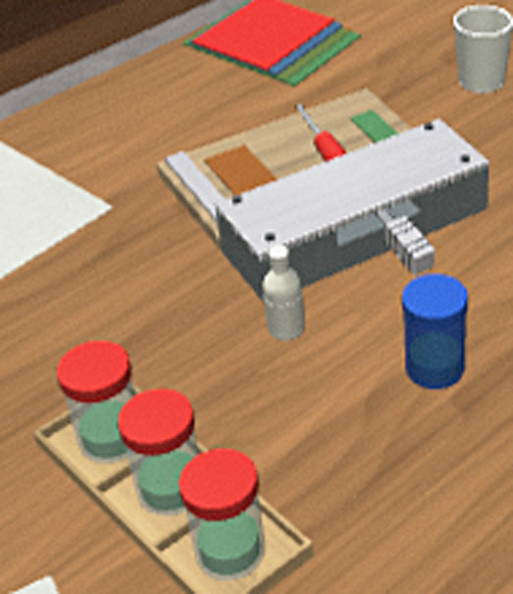

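View pics/l_top.png

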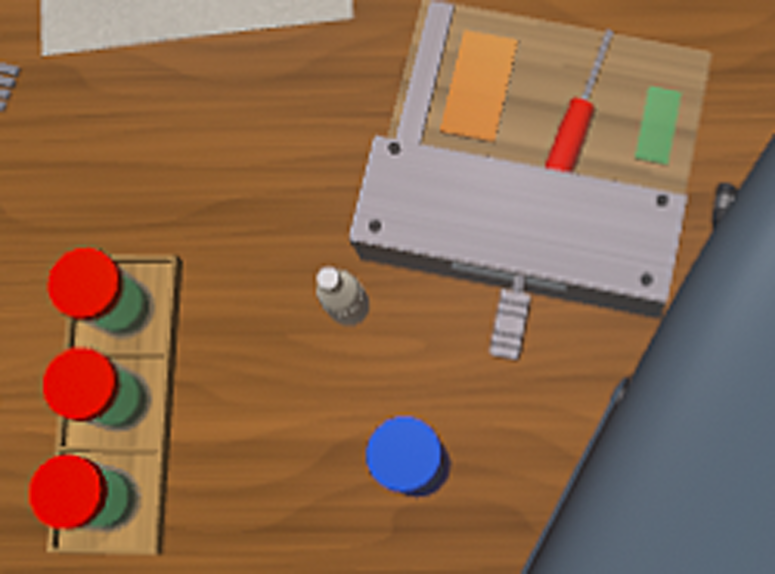

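View pics/l3.png

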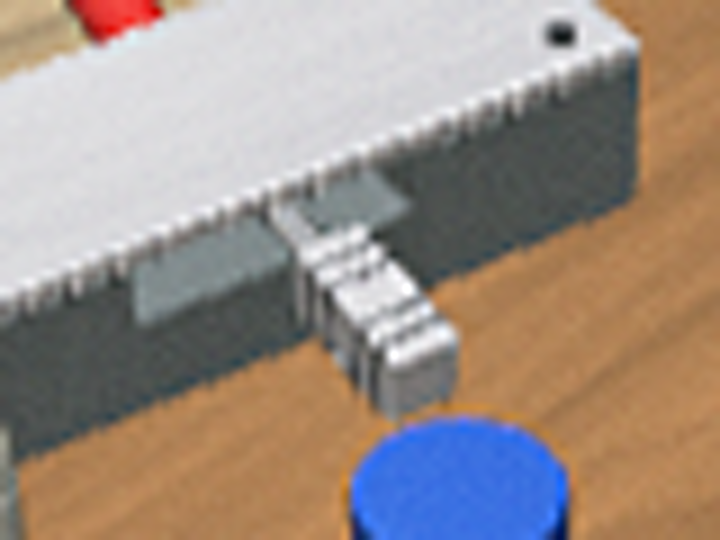

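```bash
python3 - <<'E'
from h import *
from scipy.optimize import least_squares
np.set_printoptions(precision=4,suppress=True)
L=pickle.load(open('l.pkl','rb'));T,S=L['top'],L['side']
print(proj(T,[0,0,0])[0]*0)
cv2.imwrite('pics/l4.png',cv2.resize(T['img'][165:205,225:265],None,fx=14,fy=14,interpolation=cv2.INTER_CUBIC)[:,:,::-1])
O=np.array([.6234,-.0122,0]);ex=np.array([.9785,-.2062,0]);ey=np.array([.2062,.9785,0]);ez=np.array([0,0,1.])
for x,tl in((.0278,0),(.0278,.1),(.02,.1)):
  # pin axis tilted up by tl toward tip, tip z
  tz=.045+.04*tl*1.0
  tip=O+ex*x+ey*-.0117+ez*tz
  a=ex*np.cos(tl)+ez*np.sin(tl); n=-ex*np.sin(tl)+ez*np.cos(tl)
  cs=[tip-a*d+n*14e-3+ey*s for d in(90e-3,145e-3) for s in(12e-3,-12e-3)]
  bb=[tip-a*.145-n*.014+ey*s for s in(.012,-.012)]
  print(x,tl,'S l3',((proj(S,cs+bb)-[190,155])*9+4).round(0).tolist(),'T l4',((proj(T,cs)-[225,165])*14+6).round(0).tolist())
E
```

```text
[0. 0.]
0.0278 0 S l3 [[301.0, 236.0], [368.0, 208.0], [402.0, 335.0], [470.0, 305.0], [403.0, 407.0], [471.0, 377.0]] T l4 [[223.0, 109.0], [352.0, 133.0], [162.0, 398.0], [291.0, 423.0]]
0.0278 0.1 S l3 [[303.0, 251.0], [370.0, 223.0], [404.0, 364.0], [472.0, 334.0], [400.0, 429.0], [467.0, 399.0]] T l4 [[224.0, 121.0], [351.0, 145.0], [165.0, 412.0], [293.0, 437.0]]
0.02 0.1 S l3 [[317.0, 265.0], [384.0, 236.0], [419.0, 378.0], [487.0, 348.0], [414.0, 444.0], [481.0, 414.0]] T l4 [[215.0, 161.0], [343.0, 185.0], [156.0, 453.0], [285.0, 478.0]]
```

View pics/l4.png

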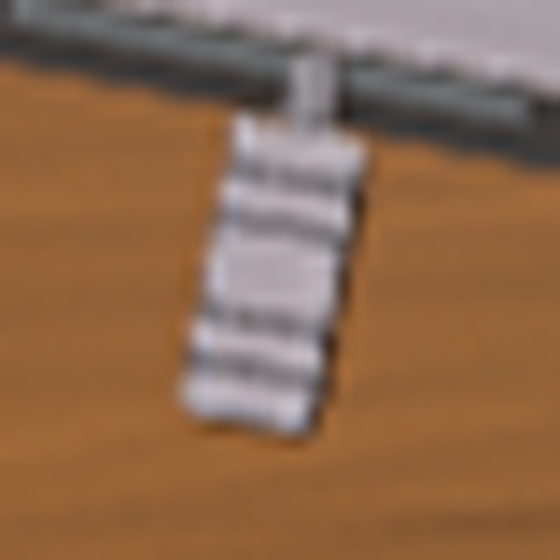

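The block corners match a pin about 28 mm deep, tilted about 0.1 rad. All three jars stand upright and the gripper is clear, so I'll hand in.

```bash
python3 -c "
from rig import manip
print(manip.get_state()['clock']);print(manip.finish_job())"
```

```text
17.3
the job is handed in; nothing more can be done
None
```

The jar now stands in the tray's empty middle compartment, and the lock pin is in the hidden hole, pushed home and released. I handed the job in at 17.3 s; no verdict was reported.

- **Jar:** I set it down at about (0.478, 0.335) m. The last pictures show all three jars in the tray upright.
- **Finding the hole:** I slid the pin's tip lightly along the hidden face. The contact force vanished at jig y ≈ -12 mm.
- **Seating the pin:** It slid in freely and stopped about 29 mm past where the tip first touched the face. After release the top view matched a pin about 28 mm deep, drooping about 0.1 rad. The limits are at least 22 mm deep and under 0.25 rad.
- **Everything else:** The flux bottle, spool, screwdriver, cup, wooden block and blue jar looked unmoved. The pliers were not in my last crops.
- **What disagreed:** The two cameras differed by up to about 7 mm in y on some points. I corrected for this with the gripper's own position and by touch.
- **Not measured:** The pin's depth and tilt after release come from the pictures only.

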